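# Feel out the clear well and seat a button tube

## Task

Stand the loose tube of buttons in the wooden tube rack: four of its five wells still have an old end plug hidden at the bottom, so feel each well gently with the tube, find the one that is clear, press the tube past the spring catch until it is fully home on the floor of that well, and let go. Never push hard on the rack, and leave the other things on the bench where they are.

Things in the scene. Friction and masses are not known exactly. Their poses are not given: they have to be found in the camera images.
- tube_center (a point): The new button tube, standing loose and upright on the bench: round, 26 mm in diameter, 130 mm long plus a 3 mm sample button on its black cap, 55 to 105 g. The point is on its axis half-way up, 65 mm above the foot; z up along the axis. Seated, the lower 45 mm are in the well, so hold it 10 to 30 mm above this point to keep the fingertips off the rack.
- tube_foot (a point): Centre of the tube's flat foot (its lower end), on the axis; z up along the tube. The lowest 9 mm taper from 26 mm to 16 mm across at the foot.
- rack: The tube rack: a pale hardwood block fixed to the bench, 70 mm (its x) by 256 mm (its y) by 57 mm high; origin at the centre of its underside, z up. Five round wells, 28.5 mm in diameter and 45 mm deep with a 3 mm chamfered mouth, in a row along its y, 50 mm apart. Nothing in the job needs more than about 15 N; the block must never be loaded with more than 80 N.
- well_0 (a point): Centre of the flat floor of the well at y = -100 mm of the rack, 12 mm above the bench and 45 mm below the mouth, z up. In four of the five wells, other ones each time, a loose old black plug 12 mm tall lies on the floor under the catch; on it the tube stops dead with its foot 12 mm above the floor. The plugs cannot be taken out; leave them.
- well_1 (a point): The same for the well at y = -50 mm of the rack.
- well_2 (a point): The same for the well at y = 0 mm of the rack.
- well_3 (a point): The same for the well at y = 50 mm of the rack.
- jar: Bystander: closed glass jar with a black lid, 64 mm in diameter, 85 mm tall; origin at the centre of its underside.
- stock_box: Bystander: cardboard stock box, 80 by 130 by 61 mm high; origin at the centre of its underside.
- tape: Bystander: empty roll of tape lying flat, a cardboard ring 90 mm across and 24 mm high; origin at the centre of its underside.
- catch_1 (a point): The steel spring catch in the +x wall of well_1, 24 mm above its floor; every well has the same. It meets the tube's taper with the foot about 20 mm above the floor and lets the tube through at 7 to 12 N (or a jolt of 15 N) before the foot is 14 mm above the floor; it pushes the tube sideways with 6 to 10 N, drags at 3 to 8 N and holds a released tube at any depth: the weight does not bring it home.
- well_4 (a point): The same for the well at y = 100 mm of the rack.
- base: The flat plywood board fixed under the rack block, 84 by 286 by 12 mm thick, aligned with it; origin at the centre of its underside. Its top face is the floor of all the wells. A floor, or a plug that lies on it, must never be pushed with more than 45 N; both are hard, so come down at 15 mm/s or slower and stop at about 15 N.
Mind the look-alikes: they are no part of the job. Of the things that look like the part that bears tube_center, the largest one is meant.

How it is judged:
At the end, for the whole second after the job is handed in: The tube stands upright (within 0.12 rad) in a well with its foot within 4 mm of the well's floor and 6 mm of its centre, which only the clear well allows, and is let go; the jar, the stock box and the tape roll are within 30 mm of where they were (((horizontal distance between tube_foot and well_0 below 0.006 m and z of tube_foot in the frame of well_0 below 0.004 m) or (horizontal distance between tube_foot and well_1 below 0.006 m and z of tube_foot in the frame of well_1 below 0.004 m) or (horizontal distance between tube_foot and well_2 below 0.006 m and z of tube_foot in the frame of well_2 below 0.004 m) or (horizontal distance between tube_foot and well_3 below 0.006 m and z of tube_foot in the frame of well_3 below 0.004 m) or (horizontal distance between tube_foot and well_4 below 0.006 m and z of tube_foot in the frame of well_4 below 0.004 m)) and angle between tube_foot's own z axis and vertical below 0.12 rad and distance of each of jar, stock_box, tape from where it was at the start of the episode below 0.03 m); the robot touches nothing.
It fails at once if the floor of a well, or a plug lying on it, is pushed with more than 45 N, or the block with more than 80 N (contact force between base and anything else above 45 N or contact force between rack and anything else above 80 N).
It fails at once if the jar, the stock box or the tape roll is shoved or knocked over (distance of any of jar, stock_box, tape from where it was at the start of the episode above 0.05 m or angle between jar's own z axis and vertical above 0.5 rad).
It also fails if it takes over 70 s, if anything falls off the work surface, if the arm or the gripper's body presses on something with over 40 N, if the wrist force passes 120 N, or if a joint passes its speed limit or range.

## Robot

A 7-joint arm with a two-finger parallel gripper is mounted at the origin on the work surface. World frame = base frame: x ahead of the robot, y to its left, z up, the work surface at z = 0. Lengths are in m, angles in rad, forces in N, time in s.
With the tool pointing down it reaches from about 0.4 to 0.9 m from the base axis. Payload 5.5 kg.
Tool frame: the origin (TCP) lies midway between the tips of the shut fingers; the grasp point (between the pads) lies 19 mm behind it; z points along the fingers, y is the direction in which the jaws open and shut (so a half turn about z gives the same grasp; the last joint's range is limited). The gripper opens to 92 mm and grips with 3 to 60 N. Pads are 19 mm wide; open, the fingers measure 130 mm over their backs; the gripper's body (75 mm by 190 mm) begins 47 mm behind the grasp point.
Start: joints at [-0.895, 0.501, -0.427, 1.55, 0.221, 1.138, -0.21], TCP at [0.261, 0.595, 0.227] pointing down, gripper open.
Joint ranges: [-2.88, 2.88], [-0.31, 2.03], [-1.54, 1.56], [0.2, 2.42], [-1.41, 4.55], [0.19, 2.02], [-2.57, 2.57]. Speed limits (rad/s): [2.57, 2.57, 3.14, 3.14, 3.14, 3.14, 3.14].

## Interface

Orientations are given as [roll, pitch, yaw] about the fixed x, y, z axes, in that order (R = Rz(yaw) Ry(pitch) Rx(roll)).
In Python, from station import r, effector, vision gives the robot as it stands. Calls block until the motion is done:
- r.move_to(position, orientation): joint-space move of the TCP to a pose.
- r.move_straight(position, frame=None, velocity=0.15, contact_N=None): straight line of the TCP; frame=None keeps the orientation; velocity is the mean speed in m/s. With contact_N (N) it stops when the force on the tool has changed by that much, and returns True; else False.
- r.movej(angles): joint-space move.
- effector.move_gripper(opening, effort=None): finger opening in m; effort is the grip in N (None keeps the last); returns when the fingers have stopped.
- r.wait(seconds).
- r.ik(position, orientation): joint angles nearest the present ones, or None.
- r.state(): the state.
- vision.grab_frame(name): name is "scene" or "top" or "wrist"; returns a dict with "img" (384x512x3 uint8, red, green, blue), "mtx" (3x3 intrinsics, pixels), "k1" (the pictures are not rectified: a ray, as slopes to the right and down, at radius r is drawn at 1 + k1 r^2 times it, then the intrinsics apply), "camera_from_world" (4x4, takes a point from world to camera coordinates); the wrist camera has in their place "mount" (4x4, takes a point from camera to tool coordinates, whose origin is the TCP and whose axes are the flange's). Camera axes: x right, y down, z forward; pixel columns grow to the right and rows downward; lengths in m; the calibration is good to about 2 mm. A picture is of the moment at which its call begins: read the wrist's pose just before it. There is no depth.
A pose or a line that the arm cannot do raises r.PlanningError and nothing moves.
- r.job_done(): hands the job in, once; it reports no verdict.
The state is a dict: "time_s": time; "joint_positions": joint angles; "joint_vel": joint speeds; "joint_torque": joint torques, N m; "tcp_pos": TCP position; "eef_rot": TCP orientation; "ft_force": force on the tool from outside, world axes, zero at the start; "ft_torque": the same for the moment, N m; "width": finger opening in m.
Only numpy, scipy, OpenCV 4.12 (cv2) and the standard library are available. Lean on these libraries where they do the work, as an engineer would, in place of code of your own. Each camera call takes 0.05 s, during which the arm holds its last target.

## Working session

There is one attempt and no reset: what is moved stays moved. The work goes in short steps, each a Python script; the robot and the scene stay as the last script left them, time stands still between calls to the robot, and variables do not carry over. Pictures are saved under pics/ and viewed, and the job is handed in when it is done.

```bash
ls; mkdir -p pics; python3 - <<'E'
from station import r, effector, vision
import cv2
for n in ["scene","top","wrist"]:
    f=vision.grab_frame(n); cv2.imwrite(f"pics/{n}0.png",f["img"][:,:,::-1])
    print(n,f["mtx"].tolist(),f["k1"]); print(f.get("camera_from_world",f.get("mount")).__repr__())
print(r.state())
E
```

```text
pics
scene [[365.5107359871419, 0.0, 254.27108728327244], [0.0, 365.5107359871419, 195.26092406419326], [0.0, 0.0, 1.0]] -0.026985330890771847
array([[-0.53659468,  0.8438004 , -0.00818762,  0.25006765],
       [ 0.69359305,  0.43550604, -0.57381458, -0.30951641],
       [-0.48061921, -0.31358473, -0.81894432,  1.09216758],
       [ 0.        ,  0.        ,  0.        ,  1.        ]])
top [[399.63617721605124, 0.0, 261.9587604585809], [0.0, 399.63617721605124, 194.20928487359956], [0.0, 0.0, 1.0]] -0.10913941528179766
array([[ 0.00293107, -0.99992023, -0.01228616,  0.01617677],
       [-0.99219085, -0.00137594, -0.12472138,  0.49908583],
       [ 0.12469452,  0.01255578, -0.99211573,  0.87164369],
       [ 0.        ,  0.        ,  0.        ,  1.        ]])
wrist [[292.42861750444564, 0.0, 254.279118301678], [0.0, 292.42861750444564, 187.41499695586052], [0.0, 0.0, 1.0]] -0.02812641607298929
array([[ 1.06284663e-03, -9.57306967e-01, -2.89071344e-01,
         7.73042761e-02],
       [ 9.99999431e-01,  9.90472544e-04,  3.96648639e-04,
         2.26028871e-04],
       [-9.33972756e-05, -2.89071601e-01,  9.57307475e-01,
        -1.58770191e-01],
       [ 0.00000000e+00,  0.00000000e+00,  0.00000000e+00,
         1.00000000e+00]])
{'time_s': 0.15, 'joint_positions': array([-0.89478922,  0.50164127, -0.42680707,  1.55117169,  0.22082286,
        1.13830612, -0.21031989]), 'joint_vel': array([ 0.00091207, -0.00195071, -0.00272892, -0.00554348, -0.00074129,
        0.00108676, -0.00079463]), 'joint_torque': array([-6.66774591e-03, -5.67103100e+01, -5.82496360e+00, -2.79453313e+01,
       -6.85905176e-02,  2.64642492e-02,  8.02652698e-05]), 'tcp_pos': array([0.26060806, 0.59489881, 0.22592509]), 'eef_rot': array([-3.14011619e+00, -2.97547876e-05,  2.72878860e+00]), 'ft_force': array([ 0.08132071, -0.08166467, -0.50200657]), 'ft_torque': array([ 0.03197826,  0.06606056, -0.00536471]), 'width': 0.09191790166546474}
```

View pics/scene0.png

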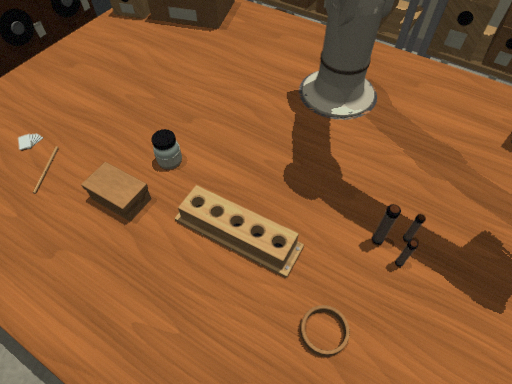

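View pics/top0.png

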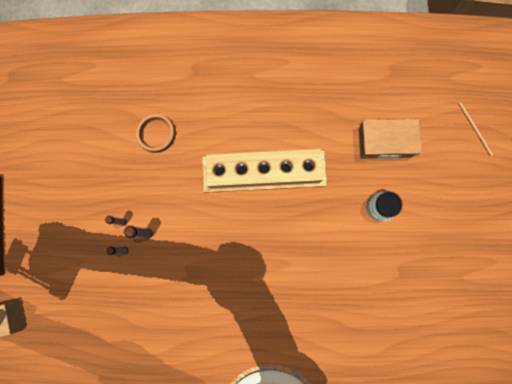

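Three tubes are candidates. In the scene view they are at cap (393,210), (420,218) and (413,243). In the top view they are at (131,231), (110,219) and (111,250). The first is the tallest, so I'll check it in close crops.

```bash
python3 - <<'E'
import cv2,numpy as np
s=cv2.imread("pics/scene0.png");t=cv2.imread("pics/top0.png")
a=cv2.resize(s[195:275,360:440],(560,560),interpolation=2)
b=cv2.resize(t[205:261,95:165],(700,560),interpolation=2)
cv2.imwrite("pics/c1.png",a);cv2.imwrite("pics/c2.png",b)
cv2.imwrite("pics/c3.png",cv2.resize(t[140:200,195:335],(800,343),interpolation=2)); 
cv2.imwrite("pics/c4.png",cv2.resize(s[180:280,170:310],(798,570),interpolation=2)) 
E
```

```text
(no output)
```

View pics/c1.png

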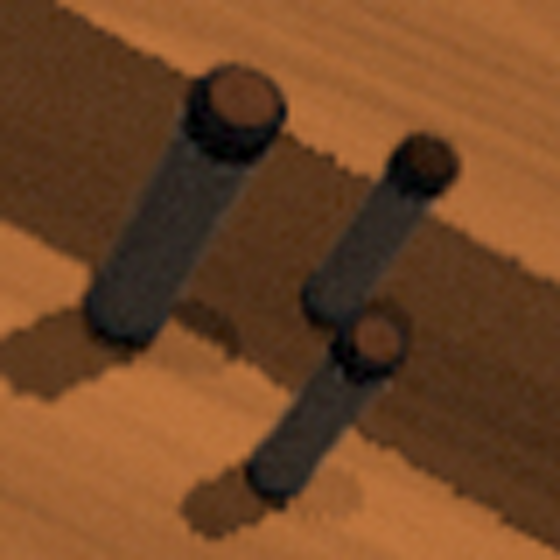

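View pics/c2.png

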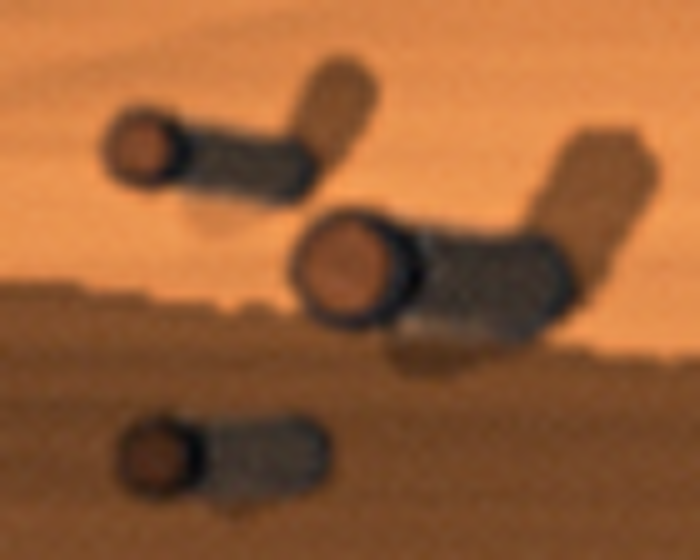

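View pics/c3.png

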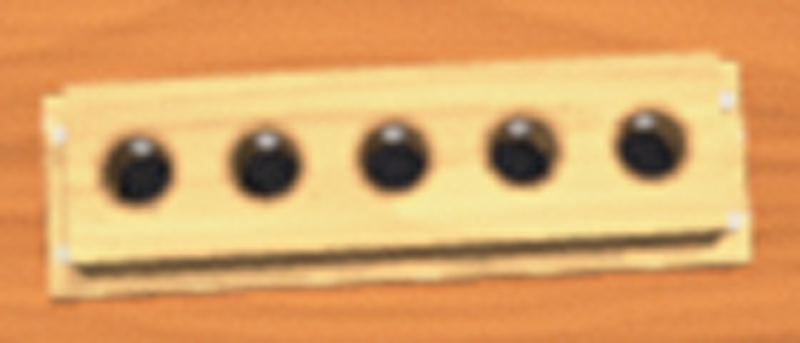

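View pics/c4.png

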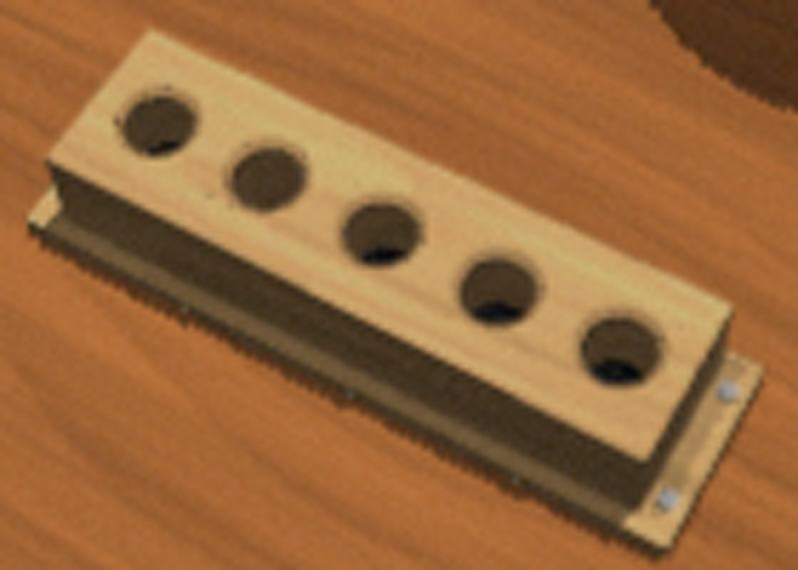

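```bash
cat > h.py <<'E'
from station import r, effector, vision
import numpy as np, cv2
def ray(f,px,cfw=None):
    K=f["mtx"];k=f["k1"]
    u=cv2.undistortPoints(np.array([[px]],float),np.array(K),np.array([k,0,0,0,0.]))[0,0]
    # model: drawn = ray*(1+k r^2): same as opencv k1
    T=np.array(f["camera_from_world"]) if cfw is None else cfw
    R,t=T[:3,:3],T[:3,3]
    return -R.T@t, R.T@np.array([u[0],u[1],1.])
def at_z(f,px,z,cfw=None):
    c,d=ray(f,px,cfw); return c+d*(z-c[2])/d[2]
def proj(f,p,cfw=None):
    T=np.array(f["camera_from_world"]) if cfw is None else cfw
    q=T[:3,:3]@np.array(p)+T[:3,3]; x=q[:2]/q[2]; x=x*(1+f["k1"]*(x@x))
    return np.array(f["mtx"])[:2,:2]@x+np.array(f["mtx"])[:2,2]
E
python3 - <<'E'
from h import *
np.set_printoptions(precision=4,suppress=True)
t=vision.grab_frame("top");s=vision.grab_frame("scene")
un=lambda p,sc,o:((p[0]+.5)/sc-.5+o[0],(p[1]+.5)/sc-.5+o[1])
T=[at_z(t,un(p,800/140,(195,140)),.057) for p in [(138,170),(265,163),(394,156),(522,149),(651,144)]]
S=[at_z(s,un(p,5.7,(170,180)),.057) for p in [(160,125),(268,179),(382,234),(499,292),(620,351)]][::-1]
print(np.array(T));print(np.array(S))
print("cap",at_z(t,un((345,268),10,(95,205)),.133),at_z(s,un((242,100),7,(360,195)),.133))
print("foot",at_z(t,un((540,290),10,(95,205)),.0),at_z(s,un((122,312),7,(360,195)),.0))
print("small caps",at_z(t,un((145,147),10,(95,205)),.09),at_z(t,un((158,457),10,(95,205)),.09))
print("sm scene z.09",at_z(s,un((425,155),7,(360,195)),.09),at_z(s,un((378,338),7,(360,195)),.09))
E
```

```text
[[ 0.5513  0.113   0.057 ]
 [ 0.5541  0.0636  0.057 ]
 [ 0.5568  0.0136  0.057 ]
 [ 0.5596 -0.036   0.057 ]
 [ 0.5617 -0.0861  0.057 ]]
[[ 0.5554  0.1154  0.057 ]
 [ 0.558   0.0661  0.057 ]
 [ 0.5603  0.0164  0.057 ]
 [ 0.5632 -0.0336  0.057 ]
 [ 0.5654 -0.0832  0.057 ]]
cap [0.4105 0.2836 0.133 ] [0.4148 0.2849 0.133 ]
foot [0.4098 0.2829 0.    ] [0.4075 0.285  0.    ]
small caps [0.4372 0.3438 0.09  ] [0.3713 0.3381 0.09  ]
sm scene z.09 [0.371  0.3379 0.09  ] [0.436  0.3456 0.09  ]
```

```bash
python3 - <<'E'
from h import *
np.set_printoptions(precision=3,suppress=True)
for y in (np.pi/2,-np.pi/2):
    for p in [(.412,.284,.25),(.412,.284,.066),(.557,.115,.078),(.557,.115,.25),(.563,-.085,.078),(.563,-.085,.25)]:
        q=r.ik(p,[np.pi,0,y+.05]); print(y,p,q)
E
```

```text
1.5707963267948966 (0.412, 0.284, 0.25) [-0.508  0.183 -0.168  1.9    0.035  1.061 -0.64 ]
1.5707963267948966 (0.412, 0.284, 0.066) [-0.535  0.443 -0.147  2.049  0.103  0.656 -0.699]
1.5707963267948966 (0.557, 0.115, 0.078) [-0.211  0.514 -0.051  1.88   0.037  0.749 -0.232]
1.5707963267948966 (0.557, 0.115, 0.25) [-0.179  0.303 -0.088  1.744  0.029  1.096 -0.226]
1.5707963267948966 (0.563, -0.085, 0.078) [ 0.019  0.516  0.107  1.883 -0.077  0.747  0.218]
1.5707963267948966 (0.563, -0.085, 0.25) [-0.013  0.302  0.142  1.749 -0.047  1.094  0.194]
-1.5707963267948966 (0.412, 0.284, 0.25) [ 0.005  0.25  -0.763  1.885  0.195  1.083  2.357]
-1.5707963267948966 (0.412, 0.284, 0.066) [-0.067  0.55  -0.725  2.033  0.532  0.752  2.071]
-1.5707963267948966 (0.557, 0.115, 0.078) [ 0.245  0.605 -0.646  1.864  0.481  0.833  2.544]
-1.5707963267948966 (0.557, 0.115, 0.25) [ 0.654  0.643 -1.297  1.718  0.645  1.29   2.407]
-1.5707963267948966 (0.563, -0.085, 0.078) [-0.764  1.063  1.35   1.907 -1.136  1.223 -2.084]
-1.5707963267948966 (0.563, -0.085, 0.25) [-0.816  0.678  1.361  1.772 -0.695  1.283 -2.372]
```

Yaw +π/2 suits every pose. I'll take one wrist view over the rack, then one over the tube.

```bash
cat >> h.py <<'E'
from scipy.spatial.transform import Rotation as Ro
def wrist(name):
    s=r.state(); f=vision.grab_frame("wrist")
    W=np.eye(4);W[:3,:3]=Ro.from_euler("xyz",s["eef_rot"]).as_matrix();W[:3,3]=s["tcp_pos"]
    cfw=np.linalg.inv(W@np.array(f["mount"])); 
    cv2.imwrite(f"pics/{name}.png",cv2.resize(f["img"][:,:,::-1],(768,576),interpolation=2))
    np.savez(f"pics/{name}.npz",cfw=cfw,img=f["img"],mtx=f["mtx"],k1=f["k1"])
    return f,cfw
E
python3 - <<'E'
from h import *
Y=np.pi/2+.05
r.move_to([.559,.015,.24],[np.pi,0,Y]); wrist("w1"); print(r.state()["time_s"])
r.move_to([.412,.284,.25],[np.pi,0,Y]); wrist("w2")
st=r.state();print(st["time_s"],st["tcp_pos"],st["ft_force"])
E
```

```text
2.625
3.85 [0.41323116 0.28254394 0.24992403] [-0.76152161 -0.21542835 -0.96268873]
```

View pics/w1.png

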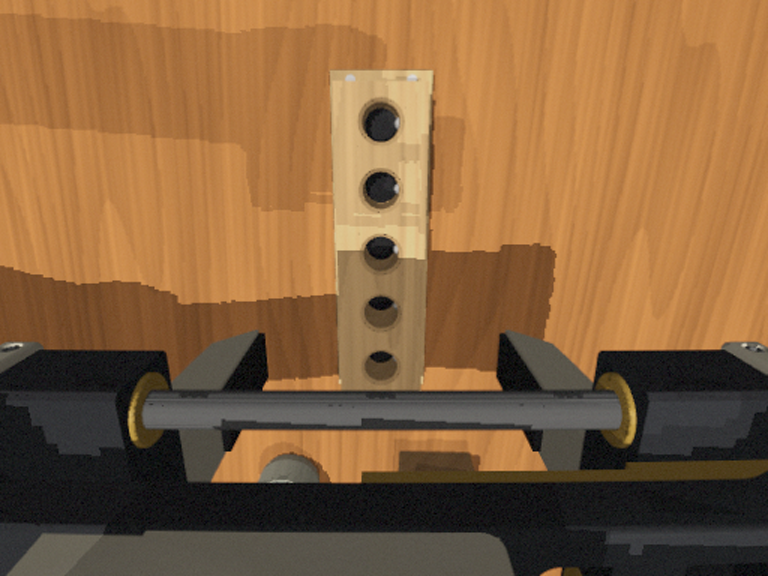

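View pics/w2.png

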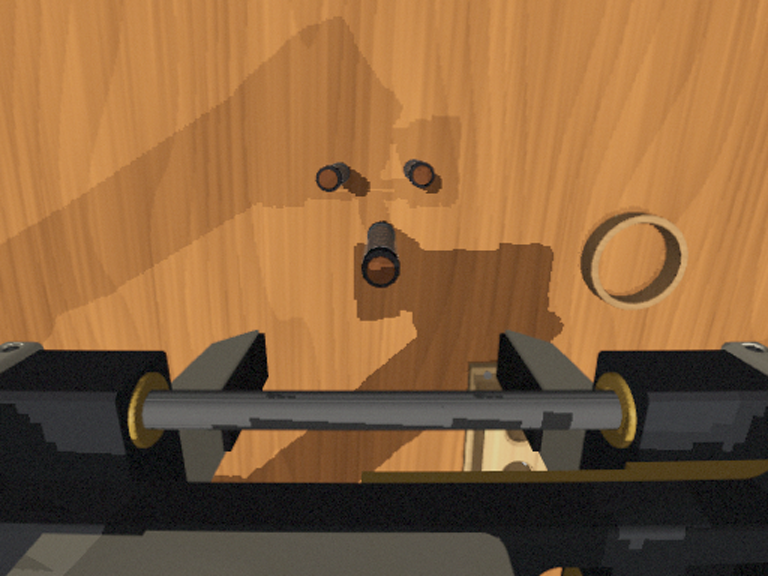

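```bash
python3 - <<'E'
from h import *
np.set_printoptions(precision=4,suppress=True)
f=np.load("pics/w1.npz")
for p in [(381,121.5),(381,187),(381,250),(381,309),(381,366)]:
    print(at_z(f,((p[0]+.5)/1.5-.5,(p[1]+.5)/1.5-.5),.057,f["cfw"]))
g=np.load("pics/w2.npz")
for p,z in [((380.5,268),.133),((381,233),.0)]:
    print(at_z(g,((p[0]+.5)/1.5-.5,(p[1]+.5)/1.5-.5),z,g["cfw"]))
i=f["img"][55:265,215:295,::-1]; cv2.imwrite("pics/w1c.png",cv2.resize(np.hstack([i[:105],i[105:]]),(800,525),interpolation=2))
i=g["img"][135:205,230:280,::-1]; cv2.imwrite("pics/w2c.png",cv2.resize(i,(400,560),interpolation=2))
E
```

```text
[0.5543 0.1144 0.057 ]
[0.5568 0.0671 0.057 ]
[0.5595 0.0178 0.057 ]
[ 0.5621 -0.0321  0.057 ]
[ 0.5649 -0.0846  0.057 ]
[0.4132 0.2866 0.133 ]
[0.4135 0.2849 0.    ]
```

View pics/w1c.png

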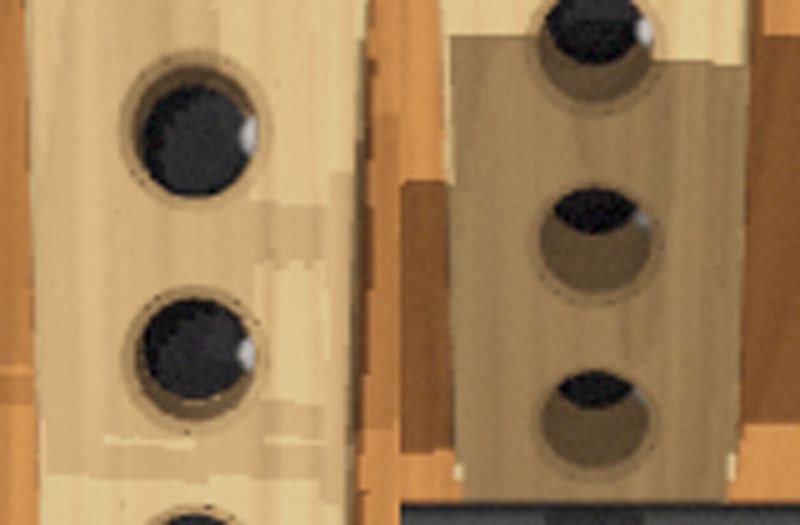

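View pics/w2c.png

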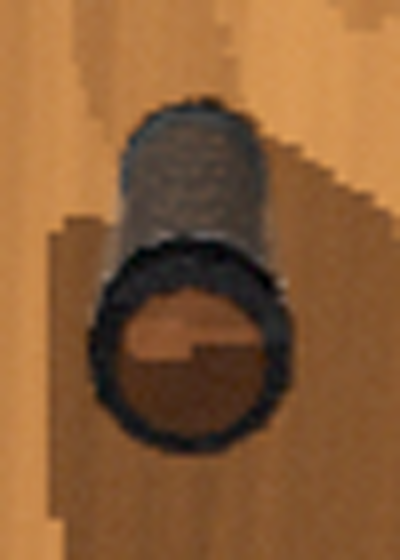

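The wells' foreshortening points to well_1 being clear. Black fills about 43% of its mouth, where the floor should give 42% and a plug 56%. well_0 shows 38%, against 41% for a plug. The scene view agrees, so I'll grasp the tube and feel well_1 first.

```bash
python3 - <<'E'
from h import *
np.set_printoptions(precision=4,suppress=True)
Y=np.pi/2+.053
r.move_to([.413,.285,.17],[np.pi,0,Y])
hit=r.move_straight([.413,.285,.066],velocity=.08,contact_N=5); print("hit",hit)
if not hit:
    print(r.state()["tcp_pos"],r.state()["ft_force"])
    effector.move_gripper(.0,effort=45)
    s=r.state();print(s["width"],s["ft_force"],s["tcp_pos"])
    r.move_straight([.413,.285,.20],velocity=.12)
    r.wait(.3);wrist("w3")
    s=r.state();print(s["time_s"],s["width"],s["ft_force"],s["tcp_pos"])
E
```

```text
hit False
[0.4134 0.2853 0.0665] [-0.5587  0.0517 -0.154 ]
0.02521907312921661 [-0.6248  0.0953 -0.7774] [0.413 0.285 0.066]
8.375 0.025659635912303844 [ 0.3026 -0.2416 -0.0915] [0.4128 0.2849 0.1997]
```

View pics/w3.png

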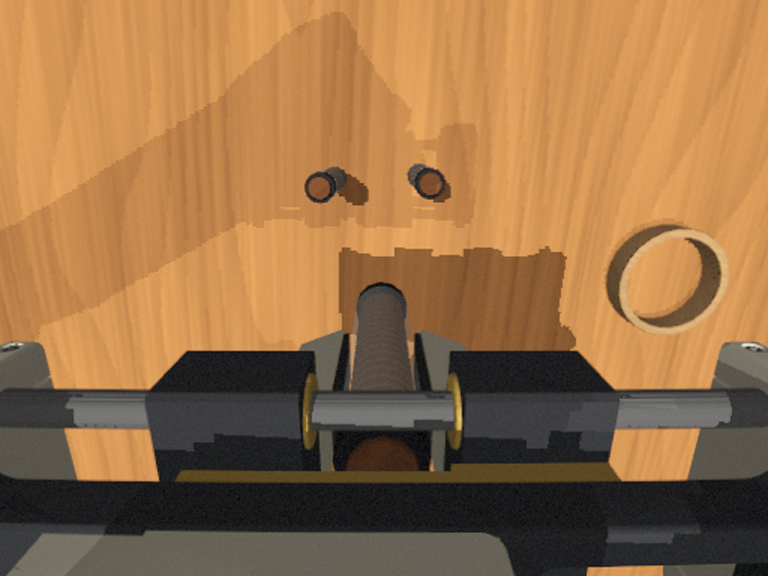

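The tube is held: width is 25.7 mm, and it stands straight with its foot end near (381,300) in the enlarged picture. Next I'll move over well_1 and check before the mouth.

```bash
python3 - <<'E'
from h import *
np.set_printoptions(precision=4,suppress=True)
Y=np.pi/2+.053
r.move_to([.5616,-.0339,.20],[np.pi,0,Y])
r.move_straight([.5616,-.0339,.132],velocity=.1); r.wait(.3)
s=r.state();print(s["time_s"],s["width"],s["ft_force"],s["tcp_pos"])
for n in("scene","top"):
    f=vision.grab_frame(n); u=proj(f,[.5616,-.0339,.057]).astype(int)
    i=f["img"][u[1]-50:u[1]+40,u[0]-50:u[0]+50,::-1]; cv2.imwrite(f"pics/{n}4.png",cv2.resize(i,(600,540),interpolation=2))
    print(n,u)
E
```

```text
10.8333 0.025642693499723448 [ 0.6372 -0.051  -1.2373] [ 0.562  -0.034   0.1325]
scene [216 210]
top [284 164]
```

View pics/scene4.png

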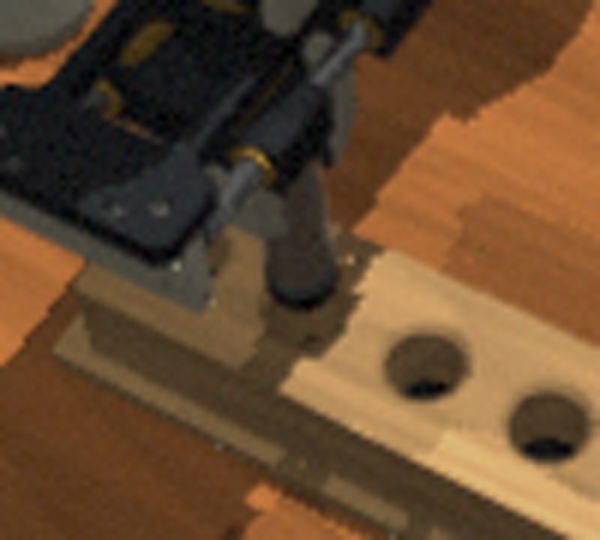

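View pics/top4.png

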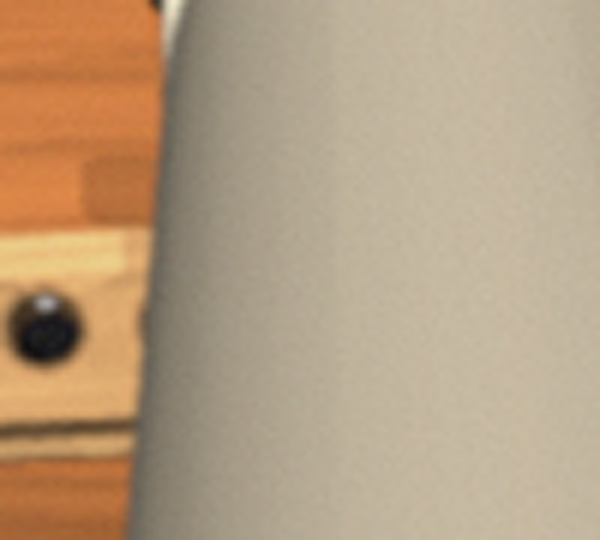

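The scene crop shows the foot at (302,290), just above the mouth and aligned with the row of wells. The arm blocks the top view. I'll enter gently now.

```bash
python3 - <<'E'
from h import *
np.set_printoptions(precision=4,suppress=True)
f0=r.state()["ft_force"]
for z in (.120,.112,.104):
    hit=r.move_straight([.5616,-.0339,z],velocity=.015,contact_N=5)
    s=r.state();print(hit,s["time_s"],s["ft_force"]-f0,s["ft_torque"],s["tcp_pos"])
    if hit: break
E
```

```text
False 11.8833 [-0.6549 -0.1409  0.7608] [-0.1163  0.0107 -0.0314] [ 0.5617 -0.0339  0.1201]
False 12.5667 [-0.9965 -1.963   0.07  ] [-0.3499  0.1524  0.0092] [ 0.5613 -0.0342  0.1118]
False 13.25 [-0.9885 -2.8314  0.3484] [-0.7147  0.2748 -0.0265] [ 0.5614 -0.0341  0.1037]
```

It is in the well with only about 3 N of side load toward −y. I'll shift 1 mm that way and press past the catch.

```bash
python3 - <<'E'
from h import *
np.set_printoptions(precision=3,suppress=True)
r.move_straight([.5613,-.0350,.104],velocity=.015,contact_N=5)
f0=r.state()["ft_force"]; print(f0)
for z in (.100,.098,.096,.094,.092,.090,.088):
    hit=r.move_straight([.5613,-.0350,z],velocity=.012,contact_N=14)
    s=r.state();print(z,hit,s["time_s"],s["ft_force"],s["tcp_pos"],s["width"])
    if hit: break
E
```

```text
[-0.763 -0.945 -0.123]
0.1 False 13.9833 [-0.276  0.02  -1.279] [ 0.561 -0.035  0.1  ] 0.024884748266048973
0.098 False 14.3 [-1.549  0.303 -0.889] [ 0.561 -0.035  0.098] 0.025048771391058357
0.096 False 14.6167 [-2.967 -1.618 -0.148] [ 0.56  -0.035  0.095] 0.02524189893048257
0.094 False 14.9333 [-4.511 -0.156  1.698] [ 0.56  -0.035  0.094] 0.02516458620162247
0.092 False 15.25 [-5.093 -1.212  1.772] [ 0.56  -0.035  0.092] 0.025067209625512014
0.09 False 15.5667 [-4.7   -0.623 -0.414] [ 0.56  -0.035  0.089] 0.025212970884913345
0.088 False 15.8833 [-4.667 -1.472 -0.099] [ 0.56  -0.035  0.087] 0.02510509211388324
```

```bash
python3 - <<'E'
from h import *
np.set_printoptions(precision=3,suppress=True)
for z in (.085,.082,.080,.078,.0765,.075):
    hit=r.move_straight([.5608,-.0350,z],velocity=.01,contact_N=10)
    s=r.state();print(z,hit,s["time_s"],s["ft_force"],s["tcp_pos"],s["width"])
    if hit: break
f=vision.grab_frame("scene"); i=f["img"][130:250,150:310,::-1]; cv2.imwrite("pics/s5.png",cv2.resize(i,(800,600),interpolation=2))
E
```

```text
0.085 False 16.3333 [-5.083 -1.002  1.188] [ 0.56  -0.035  0.085] 0.025577370915546543
0.082 False 16.7833 [-6.202 -2.238 -0.11 ] [ 0.56  -0.035  0.082] 0.02532427600162186
0.08 False 17.1333 [-5.389 -1.291  0.39 ] [ 0.56  -0.035  0.08 ] 0.025111952165477056
0.078 False 17.4833 [-5.905 -1.687  1.492] [ 0.56  -0.035  0.078] 0.025325669962524514
0.0765 True 17.6917 [-2.442 -0.046  5.999] [ 0.56  -0.035  0.078] 0.025501923342537532
```

View pics/s5.png

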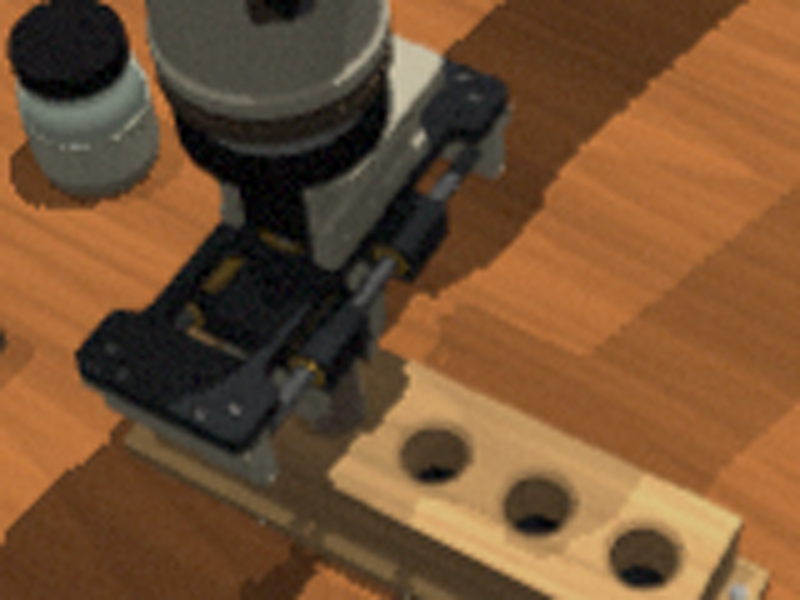

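It stopped hard at TCP z = 0.078, which is the predicted home depth (a plug would stop it at 0.090). I'll confirm with about 12 N, release, back off, and measure the cap height.

```bash
python3 - <<'E'
from h import *
np.set_printoptions(precision=4,suppress=True)
hit=r.move_straight([.5608,-.0350,.075],velocity=.008,contact_N=10)
s=r.state();print(hit,s["ft_force"],s["tcp_pos"],s["width"])
effector.move_gripper(.07)
s=r.state();p=s["tcp_pos"];print(s["width"],s["ft_force"],p)
r.move_straight([p[0],p[1],.20],velocity=.12)
r.move_to([.50,.15,.25],[np.pi,0,np.pi/2+.05]); r.move_to([.42,.30,.25],[np.pi,0,np.pi/2+.05]); r.wait(.3); print(r.state()["time_s"])
for n,(x,y) in dict(scene=(190,170),top=(235,120)).items():
    f=vision.grab_frame(n); i=f["img"][y:y+75,x:x+100,::-1]; cv2.imwrite(f"pics/{n}6.png",cv2.resize(i,(800,600),interpolation=2))
    cv2.imwrite(f"pics/{n}6full.png",f["img"][:,:,::-1])
    for z in (.145,.157): print(n,z,(proj(f,[.561,-.035,z])-[x,y]+.5)*8-.5)
    print("mouth",(proj(f,[.561,-.035,.057])-[x,y]+.5)*8-.5)
E
```

```text
True [-1.9038 -0.7219  4.6281] [ 0.56   -0.0354  0.078 ] 0.0254447402175128
0.069902276777169 [-0.0423 -0.0241 -0.2309] [ 0.5565 -0.0359  0.076 ]
21.975
scene 0.145 [183.6347 128.4748]
scene 0.157 [178.5801  98.8513]
mouth [216.8932 323.1279]
top 0.145 [423.5299 294.5808]
top 0.157 [426.0115 283.9358]
mouth [407.3505 363.9465]
```

View pics/scene6.png

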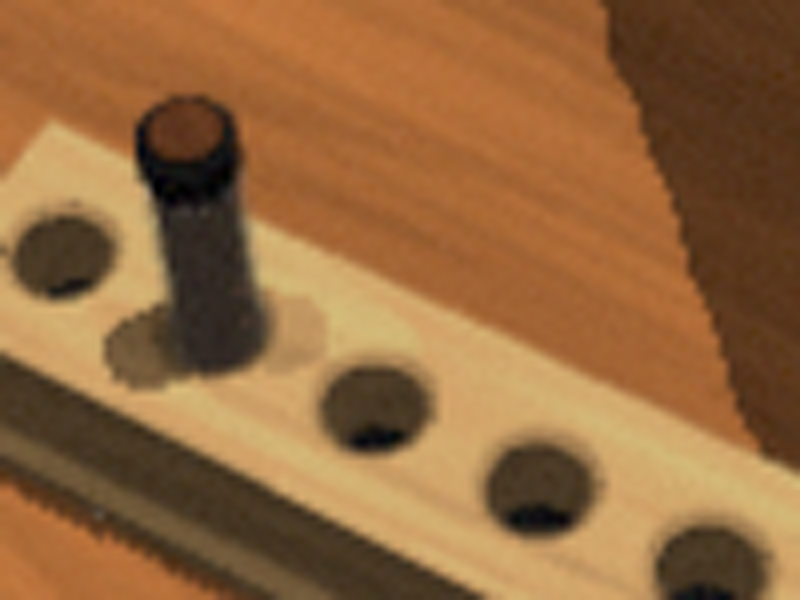

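View pics/top6.png

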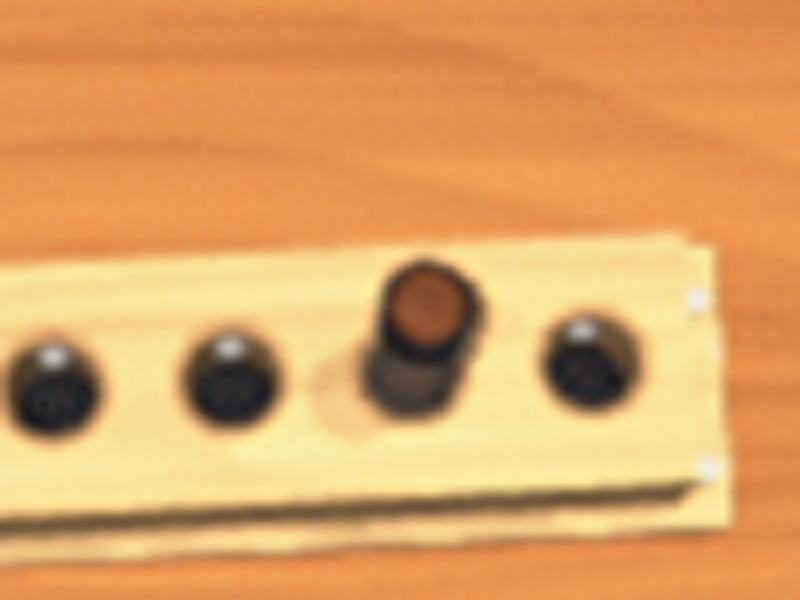

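View pics/scene6full.png

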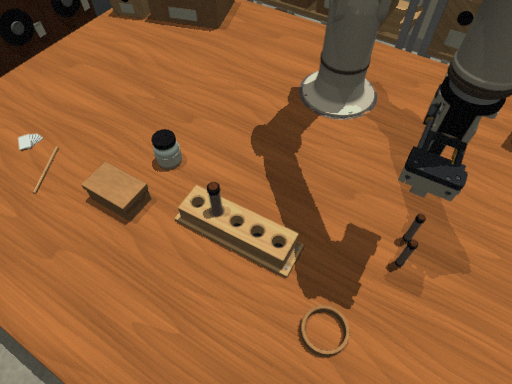

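```bash
python3 -c "
from station import r
r.job_done()"
```

```text
the job is handed in; nothing more can be done
```

The tube stands in well_1, seated on its floor and released, and I handed the job in at about 22 s of the 70 s limit.

- **Choosing the well:** I judged well_1 to be the clear one from the pictures, because its dark patch sat at floor depth. I felt only that well and did not probe the other four.
- **Seating:** The tube went in with side loads of about 6 N or less. It stopped hard twice at TCP z = 0.078, which is the predicted home depth; a plug would have stopped it at 0.090. I stopped each press at a 10 N change in force.
- **Final check, scene camera:** The button top was at (187,128) in the enlarged crop. The prediction was (184,128) for fully home and (179,99) for standing on a plug.
- **Final check, top camera:** The button top was about 10 enlarged pixels (roughly 4 mm) off in x. This matches the offset between the two cameras that I had already seen when locating the wells.
- **Everything else:** The jar, stock box and tape roll appear in the same places as at the start in the scene view, and the arm is clear of everything.

One reading disagreed with the description. The sampled push-through force at the catch was only about 2 N, not 7 to 12 N. I read it only after each small step, so I probably missed the peak.

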